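# Ready the vacuum hold-down: load the pods, set the regulator, lock it

## Task

Get the vacuum hold-down ready for the next carving blank: first load the two suction pods, one at a time, upright with the rubber side up, into the two pockets of the blue fixture, so that each stands on its pocket's floor. Then, with the yellow lock still back out of the way, turn the red regulator knob until its pointer is on the middle of the green mark. Last, slide the yellow lock over the knob as far as it goes, with the pointer left on the mark and the tin, mug, tub, mallet and gouge left where they stand.

Things in the scene. Friction and masses are not known exactly. Their poses are not given: they have to be found in the camera images.
- fixture: Blue fixed plate, 100 (its x) x 190 (its y) x 28 mm high, lying flat, with two round blind pockets in its top; origin at the centre of its underside.
- fixture_hole0 (a point): Centre of the mouth of the first pocket, in the plate's top face (28 mm up), at y = -45 mm in the fixture's frame. The pocket is 47 mm in diameter and 14 mm deep.
- fixture_hole1 (a point): The same for the second pocket, at y = +45 mm in the fixture's frame.
- pod_a: Suction pod: upright cylinder 42 mm in diameter and 42 mm high, 0.12 kg, aluminium with a black rubber lip and an orange top with a black dot. Origin at the centre of its underside, z up. Seated, it sinks 14 mm and stands 28 mm proud of the plate.
- pod_b: A second pod, identical to the first. Either pod goes in either pocket.
- console: Fixed console: aluminium panel 150 x 235 mm sloping up away from the robot, 0.55 rad from horizontal. Origin on the table under the point where the knob axis meets the panel face, 75 mm up. In its frame the panel's outward normal is (-0.523, 0, 0.853), up-slope (0.853, 0, 0.523); panel edges 75 mm up- and down-slope of the knob, and at y = -65 and +170 mm. The lock lies to the knob's +y side.
- knob_grip (a point): Grip point on the knob's axis, 32 mm off the panel face. The knob: black skirt 48 mm in diameter (up to 12 mm off the face) carrying a red bar grip 44 mm long, 12 mm thick, from 12 to 38 mm off the face, with a white line towards the pointer end. The point's z is the panel normal, its x runs along the bar to the pointer.
- pointer (a point): Tip of the red pointer that sticks out under one end of the bar, 34 mm from the knob's axis and 6 mm off the face.
- mark (a point): The green mark on the white dial: a patch 12 mm long (radially) and 9.5 mm wide. This point is where the pointer tip comes when the knob is on the middle of the mark (34 mm from the axis, 6 mm off the face). It cannot be touched and does not move in a run.
- knob (a joint): Knob angle in rad: 0 with the pointer straight up-slope, growing clockwise as one looks at the panel; limits -1.2 and 1.2. Stays where it is left (0.05 N m of friction).
- lock_tab (a point): Grip point of the lock, 74 mm off the face, in its black tab: 40 mm (along the slope) x 10 mm thick (along the slide) x 28 mm high, 51 to 79 mm off the face. The lock is a yellow hood, 78 mm (along the slope) x 64 mm x 51 mm high, open towards the knob; it slides level, along the console's -y, over the knob. The point's z is the panel normal, its y the console's y.
- lock (a joint): Travel of the lock in m: 0 fully back, 125 mm to the console's +y side of the knob; 0.125 fully over the knob (the stop), centred on it. About 2 N of friction; stays where it is left.
- tin: Bystander: small green tin, 54 mm in diameter, 60 mm high, standing near the pods. Origin under its centre.
- mug: Bystander: steel travel mug, 80 mm in diameter, 170 mm high, origin under its centre.
- tub: Bystander: white plastic bowl, 110 mm in diameter, 55 mm high, origin under its centre.
- mallet: Bystander: wooden carver's mallet standing on its head, 84 mm in diameter, 222 mm high, origin under its centre.
- gouge: Bystander: wood gouge lying between fixture and console, 196 mm long and 24 mm thick. Origin under the middle, the handle runs 110 mm to its -x, the blade 86 mm to its +x.

How it is judged:
On the way, in this order (a step that is already met when the one before it is completed fails the run):
1. one pod stands released in a pocket (((horizontal distance between pod_a and fixture_hole0 below 0.006 m and z of pod_a in the frame of fixture between 0.01 and 0.0175 m and angle between pod_a's own z axis and vertical below 0.1 rad and linear speed of pod_a below 0.03 m/s and contact force between pod_a and the fingers below 0.05 N) or (horizontal distance between pod_a and fixture_hole1 below 0.006 m and z of pod_a in the frame of fixture between 0.01 and 0.0175 m and angle between pod_a's own z axis and vertical below 0.1 rad and linear speed of pod_a below 0.03 m/s and contact force between pod_a and the fingers below 0.05 N) or (horizontal distance between pod_b and fixture_hole0 below 0.006 m and z of pod_b in the frame of fixture between 0.01 and 0.0175 m and angle between pod_b's own z axis and vertical below 0.1 rad and linear speed of pod_b below 0.03 m/s and contact force between pod_b and the fingers below 0.05 N) or (horizontal distance between pod_b and fixture_hole1 below 0.006 m and z of pod_b in the frame of fixture between 0.01 and 0.0175 m and angle between pod_b's own z axis and vertical below 0.1 rad and linear speed of pod_b below 0.03 m/s and contact force between pod_b and the fingers below 0.05 N))), for 0.2 s.
2. both pods stand released in the two pockets ((((horizontal distance between pod_a and fixture_hole0 below 0.006 m and z of pod_a in the frame of fixture between 0.01 and 0.0175 m and angle between pod_a's own z axis and vertical below 0.1 rad and linear speed of pod_a below 0.03 m/s and contact force between pod_a and the fingers below 0.05 N) and (horizontal distance between pod_b and fixture_hole1 below 0.006 m and z of pod_b in the frame of fixture between 0.01 and 0.0175 m and angle between pod_b's own z axis and vertical below 0.1 rad and linear speed of pod_b below 0.03 m/s and contact force between pod_b and the fingers below 0.05 N)) or ((horizontal distance between pod_a and fixture_hole1 below 0.006 m and z of pod_a in the frame of fixture between 0.01 and 0.0175 m and angle between pod_a's own z axis and vertical below 0.1 rad and linear speed of pod_a below 0.03 m/s and contact force between pod_a and the fingers below 0.05 N) and (horizontal distance between pod_b and fixture_hole0 below 0.006 m and z of pod_b in the frame of fixture between 0.01 and 0.0175 m and angle between pod_b's own z axis and vertical below 0.1 rad and linear speed of pod_b below 0.03 m/s and contact force between pod_b and the fingers below 0.05 N)))), for 0.2 s.
3. the knob's pointer rests on the green mark while the lock is still back (distance between pointer and mark below 0.005 m and velocity of joint knob between -0.05 and 0.05 rad/s and value of joint lock below 0.05 m), for 0.2 s.
4. the lock is slid fully over the knob, the pointer still on the mark (value of joint lock above 0.119 m and distance between pointer and mark below 0.005 m), for 0.2 s.
At the end, for the whole second after the job is handed in: Both pods stand upright (within 0.1 rad) on the floors of the two pockets (centres within 6 mm, no more than 3.5 mm above the floor), the pointer tip is within 5 mm (8 degrees) of the middle of the green mark, and the lock is within 6 mm of its stop over the knob (all of step 4 and (((horizontal distance between pod_a and fixture_hole0 below 0.006 m and z of pod_a in the frame of fixture between 0.01 and 0.0175 m and angle between pod_a's own z axis and vertical below 0.1 rad and linear speed of pod_a below 0.03 m/s and contact force between pod_a and the fingers below 0.05 N) and (horizontal distance between pod_b and fixture_hole1 below 0.006 m and z of pod_b in the frame of fixture between 0.01 and 0.0175 m and angle between pod_b's own z axis and vertical below 0.1 rad and linear speed of pod_b below 0.03 m/s and contact force between pod_b and the fingers below 0.05 N)) or ((horizontal distance between pod_a and fixture_hole1 below 0.006 m and z of pod_a in the frame of fixture between 0.01 and 0.0175 m and angle between pod_a's own z axis and vertical below 0.1 rad and linear speed of pod_a below 0.03 m/s and contact force between pod_a and the fingers below 0.05 N) and (horizontal distance between pod_b and fixture_hole0 below 0.006 m and z of pod_b in the frame of fixture between 0.01 and 0.0175 m and angle between pod_b's own z axis and vertical below 0.1 rad and linear speed of pod_b below 0.03 m/s and contact force between pod_b and the fingers below 0.05 N))) and velocity of joint knob between -0.05 and 0.05 rad/s); the robot touches nothing.
It fails at once if the tin is pushed more than 30 mm from its place or knocked over (distance of tin from where it was at the start of the episode above 0.03 m or angle between tin's own z axis and vertical above 0.5 rad).
It fails at once if the mug is pushed more than 30 mm from its place or knocked over (distance of mug from where it was at the start of the episode above 0.03 m or angle between mug's own z axis and vertical above 0.5 rad).
It fails at once if the tub is pushed more than 30 mm from its place or knocked over (distance of tub from where it was at the start of the episode above 0.03 m or angle between tub's own z axis and vertical above 0.5 rad).
It fails at once if the mallet is pushed more than 30 mm from its place or knocked over (distance of mallet from where it was at the start of the episode above 0.03 m or angle between mallet's own z axis and vertical above 0.5 rad).
It fails at once if the gouge is pushed more than 30 mm from its place or knocked over (distance of gouge from where it was at the start of the episode above 0.03 m).
It also fails if it takes over 72 s, if anything falls off the work surface, if the arm or the gripper's body presses on something with over 40 N, if the wrist force passes 120 N, or if a joint passes its speed limit or range.

## Robot

A 7-joint arm with a two-finger parallel gripper is mounted at the origin on the work surface. World frame = base frame: x ahead of the robot, y to its left, z up, the work surface at z = 0. Lengths are in m, angles in rad, forces in N, time in s.
With the tool pointing down it reaches from about 0.35 to 0.9 m from the base axis. Payload 8.1 kg.
Tool frame: the origin (TCP) lies where the fingers leave the gripper's body, on its centre line; the fingertips stand 66 mm ahead of it and the grasp point (between the pads) lies 47 mm ahead of it (arm.tip_reach is the distance from the TCP to the fingertips, in m); z points along the fingers, y is the direction in which the jaws open and shut (so a half turn about z gives the same grasp; the last joint's range is limited). The gripper opens to 92 mm and grips with 3 to 60 N. Pads are 19 mm wide; open, the fingers measure 130 mm over their backs; the gripper's body (75 mm by 190 mm) begins 47 mm behind the grasp point.
Start: joints at [1.187, 0.434, 0.025, 1.573, -0.012, 1.134, -0.075], TCP at [0.173, -0.601, 0.292] pointing down, gripper open.
Joint ranges: [-2.62, 2.62], [-0.44, 2.09], [-1.27, 1.32], [0.08, 2.57], [-1.32, 4.46], [0.12, 2], [-2.74, 2.74]. Speed limits (rad/s): [2.22, 2.22, 3.01, 3.01, 3.14, 3.14, 3.14].

## Interface

Orientations are given as a rotation vector (axis times angle).
In Python, from cell import arm gives the robot as it stands.
- The arm moves only by the tool carry_out, never from a script. Its argument "plan" is a list of rows, each a list of 5 numbers: the shift along the world's x, y, z in cm, then the turn about the world's z in rad, then the finger opening in cm, from 0 to 9.18. In form: [[tx, ty, tz, spin, fingers], ...]. A call has 1 to 20 rows; each row is the pose to reach, as a shift and turn from the pose measured when the call began; what a row does not reach only later rows make up. A row lasts 1/10 s, in which the tool goes at most 50 mm and 8.59 degrees, less where a joint would pass 70% of its speed; a pose out of reach is approached as far as the arm can. A call with a gripper value outside its range is refused whole. The fingers move at their own pace and stop on an object; "squeeze" is the grip in N (left out, the last holds). Time passes only in rows, so rows that repeat a pose let the fingers close. It gives the time, the measured TCP pose, the force and the opening at its end, in the units of the state.
- arm.observe(): the state, without advancing time (a new reading comes with each control period).
- arm.get_image(name): name is "scene" or "top" or "wrist"; returns (picture, depth): 420x560x3 uint8, red, green, blue; 420x560 float32, m along the optical axis (not along the pixel's ray), 0 where there is no reading.
- arm.get_calibration(name): a dict with "intrinsics" (3x3 intrinsics, pixels), "rvec" (rotation vector, rad) and "tvec" (3), from world to camera coordinates, as OpenCV has them; the wrist camera has in their place "tool_from_camera" (4x4, takes a point from camera to tool coordinates, whose origin is the TCP and whose axes are the flange's). Camera axes: x right, y down, z forward; pixel columns grow to the right and rows downward; lengths in m; the calibration is good to about 2 mm. A picture is of the moment at which its call begins: read the wrist's pose just before it. get_calibration takes no time and is no camera call.
- arm.sign_off(): hands the job in, once; it reports no verdict.
The state is a dict: "clock": time; "joints": joint angles; "dq": joint speeds; "joint_efforts": joint torques, N m; "position": TCP position; "ee_rot": TCP orientation; "force": force on the tool from outside, world axes, zero at the start; "ft_torque": the same for the moment, N m; "width": opening from 0.0 (shut) to 1.0 (fully open).
Only numpy, scipy, OpenCV 4.12 (cv2) and the standard library are available. Lean on these libraries where they do the work, as an engineer would, in place of code of your own. Each camera call takes 0.05 s, during which the arm holds its last target. There are 200 camera calls.

## Working session

There is one attempt and no reset: what is moved stays moved. The work goes in short steps, Python scripts to look and compute and a tool call to move; the robot and the scene stay as the last step left them, time stands still between calls to the robot, and variables do not carry over. Pictures are saved under pics/ and viewed, about 8 in all and at most 12, crops included, and the job is handed in when it is done.

Besides the shell and the picture viewer there is one more tool, called after ">>>" by a JSON object that holds its "name" and its "arguments", one argument or row to a line. carry_out: Moves the arm, as the interface text tells. Its arguments: {"type":"object","properties":{"plan":{"type":"array"},"squeeze":{"type":"number"}},"required":["plan"]}

```bash
mkdir -p pics; cat > h.py <<'E'
import numpy as np, cv2
from cell import arm
from scipy.spatial.transform import Rotation as R
def grab(n):
    s=arm.observe(); im,d=arm.get_image(n); c=arm.get_calibration(n); K=np.array(c["intrinsics"])
    if n=="wrist":
        T=np.eye(4);T[:3,:3]=R.from_rotvec(s["ee_rot"]).as_matrix();T[:3,3]=s["position"]
        T=T@np.array(c["tool_from_camera"])
    else:
        W=np.eye(4);W[:3,:3]=R.from_rotvec(np.ravel(c["rvec"])).as_matrix();W[:3,3]=np.ravel(c["tvec"]);T=np.linalg.inv(W)
    return im,d,K,T
def cloud(d,K,T):
    v,u=np.mgrid[:d.shape[0],:d.shape[1]]
    P=np.stack([(u-K[0,2])/K[0,0]*d,(v-K[1,2])/K[1,1]*d,d],-1)
    return P@T[:3,:3].T+T[:3,3]
def plane(uv,z,K,T):
    uv=np.atleast_2d(uv).astype(float)
    r=np.c_[(uv-K[:2,2])/[K[0,0],K[1,1]],np.ones(len(uv))]@T[:3,:3].T
    return T[:3,3]+r*((z-T[2,3])/r[:,2:])
def save(n,im): cv2.imwrite("pics/"+n+".png",cv2.cvtColor(im,cv2.COLOR_RGB2BGR))
E
python3 - <<'E'
from h import *
s=arm.observe();print({k:np.round(v,3) for k,v in s.items()})
for n in("top","scene"):
    im,d,K,T=grab(n);save(n+"0",im);np.savez(n+"0.npz",im=im,d=d,K=K,T=T);print(n,T[:3,3].round(3),K[0,0],(d>0).mean())
E
```

```text
{'clock': np.float64(0.0), 'joints': array([ 1.187,  0.435,  0.025,  1.574, -0.012,  1.134, -0.075]), 'dq': array([-0.001,  0.   ,  0.   , -0.   , -0.   , -0.   ,  0.001]), 'joint_efforts': array([ 1.0000e-03, -6.6784e+01,  9.8600e-01, -3.1446e+01, -6.0000e-02,
        4.3000e-02,  0.0000e+00]), 'position': array([ 0.173, -0.6  ,  0.291]), 'ee_rot': array([-3.109e+00, -4.390e-01,  1.000e-03]), 'force': array([0.469, 1.024, 0.192]), 'ft_torque': array([ 0.009, -0.01 , -0.026]), 'width': np.float64(0.999)}
top [0.416 0.013 1.361] 423.84689962835046 0.9961649659863946
scene [1.043 0.484 0.953] 379.08709382485023 0.9962925170068028
```

View pics/top0.png

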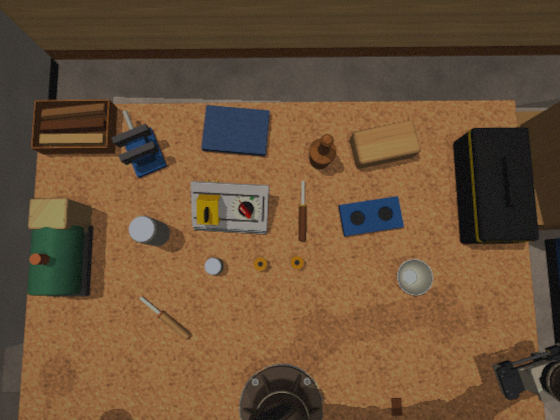

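View pics/scene0.png

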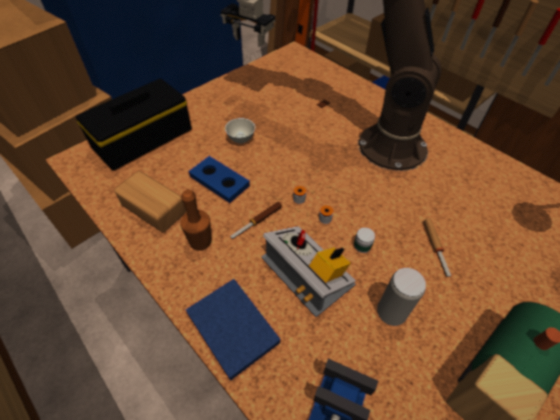

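The top view shows pods at about (261,264) and (297,263), the tin at (213,266), the fixture at (371,216), the knob at (246,210), the lock at (207,211), the gouge at (303,211) and the mallet at (322,152). The scene view agrees with this layout.

```bash
python3 - <<'E'
from h import *
z=np.load("top0.npz");im,d,K,T=[z[k] for k in("im","d","K","T")]
P=cloud(d,K,T);hsv=cv2.cvtColor(im,cv2.COLOR_RGB2HSV)
def comp(m,box,n=3,mn=8):
    x0,y0,x1,y1=box;mm=np.zeros(m.shape,np.uint8);mm[y0:y1,x0:x1]=m[y0:y1,x0:x1]
    k,l,st,c=cv2.connectedComponentsWithStats(mm)
    return [(l==i,c[i],st[i]) for i in sorted(range(1,k),key=lambda i:-st[i,4])[:n] if st[i,4]>=mn]
# raised things by height
for nm,b,zl,zh in(("pods",(250,250,308,275),.03,.06),("tin",(200,252,226,280),.045,.08),("mug",(120,205,175,250),.14,.2),("tub",(390,255,440,300),.045,.07),("mallet",(300,125,345,175),.05,.3),("gouge",(290,178,314,245),.010,.04)):
    m=(P[...,2]>zl)&(P[...,2]<zh)
    for mk,c,st in comp(m,b,2):
        q=P[mk];print(nm,c.round(1),st,"med",np.median(q,0).round(3),"rng",q.min(0).round(3),q.max(0).round(3))
# fixture
H,S,V=cv2.split(hsv)
blue=((H>100)&(H<130)&(S>120)&(V>50)).astype(np.uint8)
blue=cv2.morphologyEx(blue,cv2.MORPH_CLOSE,np.ones((3,3)))
b=comp(blue,(330,190,412,245),1)[0][0]
ct,_=cv2.findContours(b.astype(np.uint8),cv2.RETR_EXTERNAL,cv2.CHAIN_APPROX_NONE)
ct=max(ct,key=cv2.contourArea)
w=plane(ct[:,0],.028,K,T);r=cv2.minAreaRect((w[:,:2]*1000).astype(np.float32));print("fix",r,"z",np.median(P[b][:,2]))
dark=(V<45)
for mk,c,st in comp(dark,(347,205,397,228),2):print("hole",c,st,plane(c,.028,K,T).round(4),"z",np.median(P[mk][:,2]))
for nm,m,b,zz in(("black pod dot",V<60,(255,258,267,270),.042),("dot",V<60,(291,257,303,269),.042)):
    for mk,c,st in comp(m,b,1,3):print(nm,c,st,plane(c,zz,K,T).round(4))
red=((H<8)|(H>172))&(S>150)&(V>90);grn=(H>45)&(H<85)&(S>100)&(V>60);yel=(H>20)&(H<32)&(S>150)&(V>120)
for nm,m in(("red",red),("grn",grn),("yel",yel)):
    for mk,c,st in comp(m,(190,180,270,236),2,3):print(nm,c.round(1),st,np.median(P[mk],0).round(4))
# panel plane fit
m=np.zeros(V.shape,bool);m[186:232,222:266]=1;q=P[m];q=q[(q[:,2]>.02)]
A=np.c_[q[:,:2],np.ones(len(q))]
wt=np.ones(len(q))
for i in range(20):
    a=np.linalg.lstsq(A*wt[:,None],q[:,2]*wt,rcond=None)[0];wt=1/(1+(abs(A@a-q[:,2])/.002)**2)
print("plane",a,np.arctan(np.hypot(*a[:2])),"yaw",np.arctan2(a[1],a[0]))
save("crop0",cv2.resize(im[170:290,180:330],None,fx=5,fy=5,interpolation=cv2.INTER_CUBIC)[:600])
E
```

```text
pods [296.  262.4] [290 256  13  14 141] med [ 0.438 -0.051  0.042] rng [ 0.417 -0.07   0.031] [ 0.457 -0.033  0.049]
pods [259.5 263.9] [253 258  14  13 140] med [0.433 0.061 0.042] rng [0.415 0.041 0.031] [0.452 0.082 0.049]
tin [212.4 266.1] [204 258  18  17 240] med [0.428 0.205 0.06 ] rng [0.404 0.179 0.045] [0.453 0.231 0.068]
mug [142.8 229.4] [128 216  30  28 652] med [0.532 0.386 0.169] rng [0.494 0.352 0.14 ] [0.571 0.429 0.178]
tub [418.1 277.4] [397 259  36  37 214] med [ 0.386 -0.433  0.052] rng [ 0.336 -0.464  0.045] [ 0.444 -0.356  0.061]
mallet [321.9 151.1] [309 134  27  34 675] med [ 0.762 -0.127  0.111] rng [ 0.733 -0.173  0.051] [ 0.812 -0.093  0.226]
gouge [301.6 217.2] [298 181   8  60 341] med [ 0.575 -0.073  0.02 ] rng [ 0.507 -0.084  0.01 ] [ 0.7   -0.06   0.031]
fix ((582.2771606445312, -290.808837890625), (98.10320281982422, 189.74374389648438), 8.23486614227295) z 0.02783479688104251
hole [384.7 213.2] [379 207  13  13 130] [[ 0.5898 -0.3357  0.028 ]] z 0.014726276556062179
hole [356.7109375 217.6171875] [351 211  13  14 128] [[ 0.5764 -0.2465  0.028 ]] z 0.014723914069003086
black pod dot [260.09090909 263.63636364] [259 262   3   4  11] [[0.4343 0.0596 0.042 ]]
dot [296.63636364 262.09090909] [295 261   4   3  11] [[ 0.4381 -0.0533  0.042 ]]
red [244.9 212.1] [239 205  12  13  48] [0.5841 0.1018 0.1063]
grn [251.2 197.6] [250 197   3   2   5] [0.6318 0.0843 0.0947]
yel [207.4 208.3] [197 195  23  30 519] [0.5997 0.2104 0.1213]
plane [ 0.54587934 -0.07387374 -0.24489585] 0.5034996462140374 yaw -0.1345125997042296
```

View pics/crop0.png

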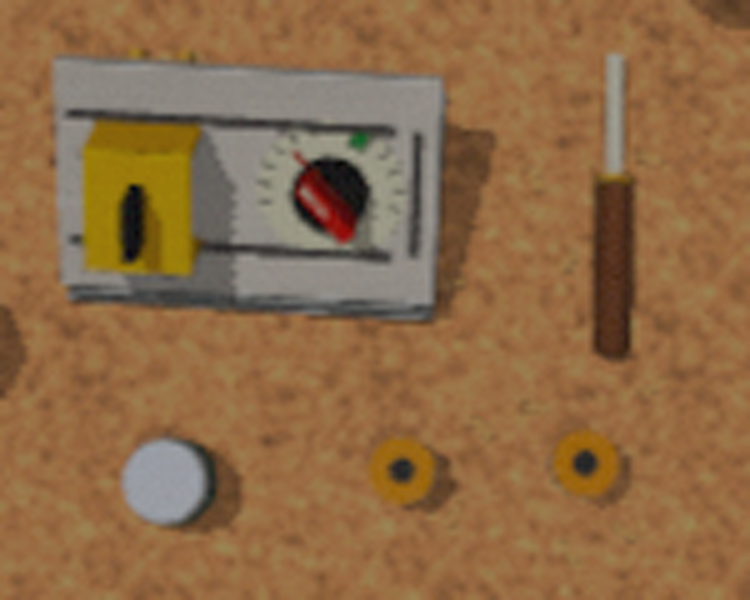

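The crop shows the knob's pointer to the upper left at (298,155), the green mark at (360,140) and the lock fully back on the left. The sizes and heights match the given ones. Next is a closer look at the fixture with the wrist camera.

>>> {"name": "carry_out", "arguments": {
  "plan": [
    [10, 8, -2, 0, 9],
    [20, 16, -3, 0, 9],
    [30, 24, -4, 0, 9],
    [41, 31, -4, 0, 9],
    [41, 31, -4, 0, 9],
    [41, 31, -4, 0, 9],
    [41, 31, -4, 0, 9],
    [41, 31, -4, 0, 9],
    [41, 31, -4, 0, 9],
    [41, 31, -4, 0, 9],
    [41, 31, -4, 0, 9],
    [41, 31, -4, 0, 9],
    [41, 31, -4, 0, 9],
    [41, 31, -4, 0, 9],
    [41, 31, -4, 0, 9]
  ]
}}

```text
clock: 1.6
position: [0.5817, -0.292, 0.2517]
ee_rot: [-3.111, -0.435, 0.001]
force: [1.0, -0.1, 0.1]
width: 0.983
```

```bash
cat >> h.py <<'E'
def comps(m,mn=30,n=6):
    k,l,st,c=cv2.connectedComponentsWithStats(m.astype(np.uint8))
    return [(l==i,c[i],st[i]) for i in sorted(range(1,k),key=lambda i:-st[i,4])[:n] if st[i,4]>=mn]
E
python3 - <<'E'
from h import *
s=arm.observe();print(s["clock"],s["position"].round(4),s["ee_rot"].round(3),abs(s["dq"]).max())
im,d,K,T=grab("wrist");save("w1",im);np.savez("w1.npz",im=im,d=d,K=K,T=T)
print(np.array(arm.get_calibration("wrist")["tool_from_camera"]).round(3),K[0,0])
P=cloud(d,K,T)
m=(P[...,2]>.008)&(P[...,2]<.02)&(d>0)
for mk,c,st in comps(m,150):print("low",c.round(1),st,P[mk].mean(0).round(4))
E
```

```text
1.6 [ 0.5817 -0.292   0.2517] [-3.111e+00 -4.350e-01  1.000e-03] 0.007654483859551518
[[-0.    -0.965 -0.262  0.07 ]
 [ 1.    -0.     0.    -0.   ]
 [-0.    -0.262  0.965 -0.092]
 [ 0.     0.     0.     1.   ]] 318.25730438765385
low [82.8 98.6] [  63    4   37  201 2312] [ 0.6137 -0.0806  0.0136]
low [236.7 185.9] [ 215  165   45   43 1533] [ 0.5727 -0.2471  0.014 ]
low [323.  197.3] [ 301  177   45   42 1472] [ 0.5859 -0.3383  0.014 ]
low [384.8  29.2] [286   7 203  33 573] [ 0.7543 -0.3438  0.0157]
low [545.5 214.4] [527 179  33  63 531] [ 0.6336 -0.5748  0.014 ]
```

View pics/w1.png

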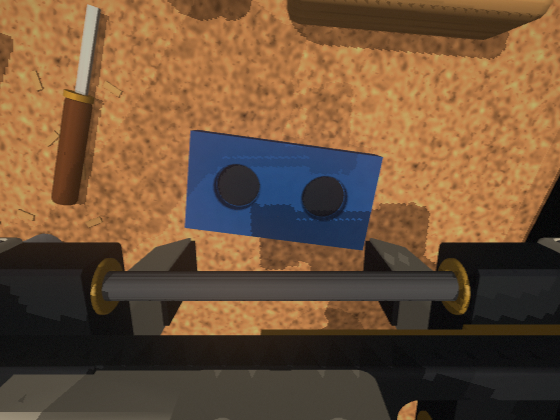

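The wrist view shows the fixture cleanly, with pockets at (237,186) and (324,197). Now I'll fit the pocket rims, then move on to the pods.

```bash
python3 - <<'E'
from h import *
z=np.load("w1.npz");im,d,K,T=[z[k] for k in("im","d","K","T")]
V=cv2.cvtColor(im,cv2.COLOR_RGB2HSV)[...,2]
for x,y in((237,186),(324,197)):
    b=np.zeros(V.shape,np.uint8);b[y-28:y+28,x-30:x+30]=255
    t,m=cv2.threshold(V[y-28:y+28,x-30:x+30],0,1,cv2.THRESH_OTSU)
    mm=np.zeros(V.shape,np.uint8);mm[y-28:y+28,x-30:x+30]=1-m
    mk=[q for q in comps(mm,200) if q[0][y,x]][0][0].astype(np.uint8)
    c=max(cv2.findContours(mk,0,cv2.CHAIN_APPROX_NONE)[0],key=len)
    w=plane(c[:,0],.028,K,T)[:,:2]*1000
    e=cv2.fitEllipse(w.astype(np.float32));print(t,e,cv2.minEnclosingCircle(w.astype(np.float32)))
P=cloud(d,K,T);print("plate z",np.median(P[160:180,285:300,2]))
# plate outline
H,S,V=cv2.split(cv2.cvtColor(im,cv2.COLOR_RGB2HSV))
m=(P[...,2]>.022)&(P[...,2]<.034)&(H>100)&(H<130)
mk=comps(m)[0][0];q=P[mk];r=cv2.minAreaRect((q[:,:2]*1000).astype(np.float32));print(r)
E
```

```text
85.0 ((573.3418579101562, -251.02992248535156), (43.655277252197266, 58.26156234741211), 152.7921142578125) ((570.0652465820312, -255.07696533203125), 31.9090518951416)
76.0 ((587.0018920898438, -336.6952819824219), (44.988441467285156, 47.28620910644531), 118.56063842773438) ((587.0887451171875, -337.02923583984375), 24.130903244018555)
plate z 0.02729825452749568
((580.7054443359375, -292.7077941894531), (100.44065856933594, 189.55105590820312), 8.222221374511719)
```

>>> {"name": "carry_out", "arguments": {
  "plan": [
    [-4, 5, 0, 0, 9],
    [-8, 10, 0, 0, 9],
    [-11, 15, 0, 0, 9],
    [-14, 20, 0, 0, 9],
    [-16, 25, 0, 0, 9],
    [-17, 29.5, 0, 0, 9],
    [-17, 29.5, 0, 0, 9],
    [-17, 29.5, 0, 0, 9],
    [-17, 29.5, 0, 0, 9],
    [-17, 29.5, 0, 0, 9]
  ]
}}

```text
clock: 2.65
position: [0.4123, 0.0021, 0.252]
ee_rot: [-3.111, -0.433, 0.0]
force: [0.6, 0.2, 0.1]
width: 0.98
```

```bash
cat > pod.py <<'E'
from h import *
s=arm.observe();print(s["clock"],s["position"].round(4),abs(s["dq"]).max())
im,d,K,T=grab("wrist");save("w2",im);P=cloud(d,K,T)
m=(P[...,2]>.034)&(P[...,2]<.048)&(d>0)
H,S,V=cv2.split(cv2.cvtColor(im,cv2.COLOR_RGB2HSV))
m&=(P[...,0]<.52)
for mk,c,st in comps(m,150):
    ct=max(cv2.findContours(mk.astype(np.uint8),0,cv2.CHAIN_APPROX_NONE)[0],key=len)
    w=plane(ct[:,0],.042,K,T)[:,:2]*1000
    x,y,ww,hh=st[:4];dk=[(plane(c2,.042,K,T)[0].round(4),st2[4]) for _,c2,st2 in comps((V<60)&cv2.erode(cv2.morphologyEx(mk.astype(np.uint8),cv2.MORPH_CLOSE,np.ones((9,9))),np.ones((9,9))).astype(bool),15)]
    print(c.round(1),st,P[mk].mean(0).round(4),cv2.fitEllipse(w.astype(np.float32)),"dot",dk)
E
python3 pod.py
```

```text
2.65 [0.4123 0.0021 0.252 ] 0.009359143419424005
[226.  158.3] [ 205  137   43   44 1479] [0.4328 0.0609 0.0416] ((432.5874328613281, 60.784912109375), (39.952178955078125, 40.264163970947266), 67.32843780517578) dot [(array([0.4306, 0.0597, 0.042 ]), np.int32(73))]
[340.6 187.1] [ 319  166   44   43 1383] [ 0.4361 -0.0522  0.0416] ((435.8748779296875, -52.14403533935547), (39.790008544921875, 40.60445022583008), 149.07379150390625) dot [(array([ 0.4358, -0.053 ,  0.042 ]), np.int32(174))]
[ 93.6 120.7] [ 69  91  37  61 594] [0.433  0.1854 0.0415] ((423.6497802734375, 217.5181427001953), (58.135040283203125, 82.59222412109375), 16.28759765625) dot []
```

>>> {"name": "carry_out", "arguments": {
  "plan": [
    [2.4, -5.4, -3, 0, 7.5],
    [2.4, -5.4, -7, 0, 7.5],
    [2.4, -5.4, -11, 0, 7.5],
    [2.4, -5.4, -14.5, 0, 7.5],
    [2.4, -5.4, -16.6, 0, 7.5],
    [2.4, -5.4, -16.6, 0, 7.5],
    [2.4, -5.4, -16.6, 0, 7.5],
    [2.4, -5.4, -16.6, 0, 3],
    [2.4, -5.4, -16.6, 0, 3],
    [2.4, -5.4, -16.6, 0, 3],
    [2.4, -5.4, -16.6, 0, 3],
    [2.4, -5.4, -16.6, 0, 3],
    [2.4, -5.4, -16.6, 0, 3],
    [2.4, -5.4, -16.6, 0, 3],
    [2.4, -5.4, -16.6, 0, 3]
  ],
  "squeeze": 25
}}

```text
clock: 4.2
position: [0.4366, -0.0521, 0.0862]
ee_rot: [-3.112, -0.432, -0.001]
force: [-1.4, 0.1, 6.9]
width: 0.449
```

>>> {"name": "carry_out", "arguments": {
  "plan": [
    [0, 0, 3, 0, 3],
    [0, 0, 7, 0, 3],
    [1, -3, 9, 0, 3],
    [3, -8, 9, 0, 3],
    [6, -13, 9, 0, 3],
    [9, -18, 9, 0, 3],
    [12, -23, 9, 0, 3],
    [15.1, -28.5, 9, 0, 3],
    [15.1, -28.5, 7, 0, 3],
    [15.1, -28.5, 5, 0, 3],
    [15.1, -28.5, 4, 0, 3],
    [15.1, -28.5, 3.6, 0, 3],
    [15.1, -28.5, 3.6, 0, 3],
    [15.1, -28.5, 3.6, 0, 3]
  ]
}}

```text
clock: 5.6
position: [0.588, -0.3363, 0.1234]
ee_rot: [3.111, 0.434, 0.002]
force: [0.2, -0.1, -0.9]
width: 0.45
```

```bash
cat > chk.py <<'E'
from h import *
import sys
s=arm.observe();print(s["clock"],s["position"].round(4),s["force"].round(1),s["width"],abs(s["dq"]).max())
im,d,K,T=grab("wrist");save(sys.argv[1],im);P=cloud(d,K,T);np.savez("w.npz",im=im,d=d,K=K,T=T)
H,S,V=cv2.split(cv2.cvtColor(im,cv2.COLOR_RGB2HSV))
m=(H>10)&(H<24)&(S>170)&(V>90)&(P[...,2]>.035)&(P[...,2]<.13)
for mk,c,st in comps(m,80,3):
    z=np.median(P[mk][:,2]);ct=max(cv2.findContours(mk.astype(np.uint8),0,cv2.CHAIN_APPROX_NONE)[0],key=len)
    print(c.round(1),st,"z",z.round(4),cv2.fitEllipse((plane(ct[:,0],z,K,T)[:,:2]*1000).astype(np.float32)))
E
python3 chk.py w3
```

```text
5.6 [ 0.588  -0.3363  0.1234] [ 0.2 -0.1 -0.9] 0.45047985797145196 0.007950148406113317
[279.7 254.6] [ 237  236   86   35 2062] z 0.0785 ((597.1656494140625, -333.4581298828125), (18.42881202697754, 41.33195495605469), 15.710654258728027)
[279.3 306.1] [249 301  63  14 618] z 0.0786 ((571.6280517578125, -340.77056884765625), (7.3830413818359375, 31.451923370361328), 16.017196655273438)
```

View pics/w3.png

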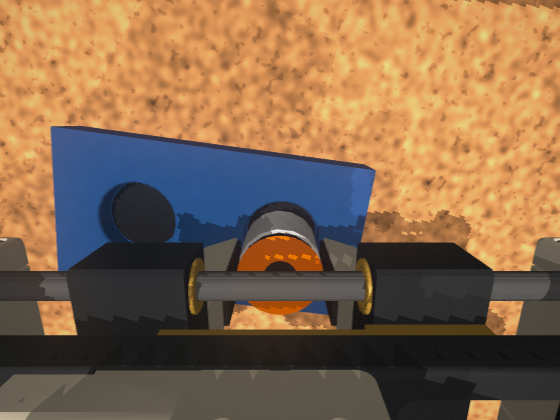

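The pod is held over the right pocket, with its orange top at (280,272) upright and the rim of pocket 0 visible just behind it. I'll fit its circle before lowering.

```bash
python3 - <<'E'
from h import *
z=np.load("w.npz");im,d,K,T=[z[k] for k in("im","d","K","T")];P=cloud(d,K,T)
H,S,V=cv2.split(cv2.cvtColor(im,cv2.COLOR_RGB2HSV))
m=(H>6)&(H<24)&(S>170)&(V>90)&(P[...,2]>.07)&(P[...,2]<.085)
m[:,:225]=0;m[:,335:]=0;m[330:]=0
ys,xs=np.nonzero(m);w=plane(np.c_[xs,ys],.0785,K,T)[:,:2]*1000
print(cv2.minEnclosingCircle(w.astype(np.float32)))
# plate again, for this pose
mb=(P[...,2]>.022)&(P[...,2]<.034)&(H>100)&(H<130);mk=comps(mb)[0][0];q=P[mk]
print(cv2.minAreaRect((q[:,:2]*1000).astype(np.float32)))
E
```

```text
((587.1710815429688, -336.3521728515625), 20.547353744506836)
((585.2225341796875, -291.7371520996094), (91.45405578613281, 190.6069793701172), 8.227197647094727)
```

>>> {"name": "carry_out", "arguments": {
  "plan": [
    [0, -0.05, -0.5, 0, 3],
    [0, -0.05, -0.9, 0, 3],
    [0, -0.05, -1.3, 0, 3],
    [0, -0.05, -1.7, 0, 3],
    [0, -0.05, -2.0, 0, 3],
    [0, -0.05, -2.2, 0, 3],
    [0, -0.05, -2.2, 0, 3]
  ]
}}

```text
clock: 6.35
position: [0.588, -0.337, 0.1011]
ee_rot: [3.111, 0.433, 0.002]
force: [-0.1, 0.0, -2.2]
width: 0.446
```

>>> {"name": "carry_out", "arguments": {
  "plan": [
    [0, 0, 0, 0, 5.8],
    [0, 0, 0, 0, 5.8],
    [0, 0, 0, 0, 5.8],
    [0, 0, 0, 0, 5.8],
    [0, 0, 3, 0, 5.8],
    [0, 0, 7, 0, 5.8],
    [-2, 5, 10, 0, 5.8],
    [-4, 10, 10, 0, 7.5],
    [-6, 15, 10, 0, 7.5],
    [-8, 20, 10, 0, 7.5],
    [-10, 25, 10, 0, 7.5],
    [-12, 30, 10, 0, 7.5],
    [-14, 35, 10, 0, 7.5],
    [-17.5, 39.8, 12, 0, 7.5],
    [-17.5, 39.8, 15, 0, 7.5],
    [-17.5, 39.8, 15, 0, 7.5],
    [-17.5, 39.8, 15, 0, 7.5],
    [-17.5, 39.8, 15, 0, 7.5]
  ]
}}

```text
clock: 8.15
position: [0.4134, 0.06, 0.2509]
ee_rot: [3.111, 0.432, 0.003]
force: [0.1, 0.2, -0.0]
width: 0.817
```

```bash
python3 pod.py; python3 - <<'E'
from h import *
im,d,K,T=grab("top");P=cloud(d,K,T)
m=(P[...,2]>.03)&(P[...,2]<.065)
m[:190]=0;m[245:]=0;m[:,:335]=0;m[:,405:]=0
for mk,c,st in comps(m,20):print(c,st,P[mk].mean(0).round(4),np.percentile(P[mk][:,2],[10,50,90]).round(4),plane(c,.056,K,T))
E
```

```text
8.15 [0.4134 0.06   0.2509] 0.019072462014803157
[284.2 176.5] [ 263  156   43   42 1424] [0.4328 0.061  0.0416] ((432.6016540527344, 60.97107696533203), (39.98854064941406, 40.012760162353516), 152.3059844970703) dot [(array([0.4308, 0.0611, 0.042 ]), np.int32(79))]
[154.6 136.7] [130 110  36  59 424] [0.4358 0.1864 0.0416] ((423.8861999511719, 213.68350219726562), (57.479061126708984, 73.2625503540039), 20.984439849853516) dot []
[386.32386364 212.91477273] [379 206  17  16 176] [ 0.5874 -0.3344  0.0525] [0.0354 0.0552 0.0594] [[ 0.5869905  -0.33351354  0.056     ]]
[368.25       215.96428571] [365 210   9  11  28] [ 0.581  -0.2825  0.0312] [0.0301 0.031  0.0326] [[ 0.57793201 -0.2770062   0.056     ]]
[345.04761905 208.85714286] [342 204   8  11  21] [ 0.6043 -0.2098  0.0317] [0.0305 0.0315 0.0329] [[ 0.60082731 -0.20573725  0.056     ]]
```

>>> {"name": "carry_out", "arguments": {
  "plan": [
    [2.0, 0.1, -4, 0, 7.5],
    [2.0, 0.1, -8, 0, 7.5],
    [2.0, 0.1, -12, 0, 7.5],
    [2.0, 0.1, -14.5, 0, 7.5],
    [2.0, 0.1, -16.5, 0, 7.5],
    [2.0, 0.1, -16.5, 0, 7.5],
    [2.0, 0.1, -16.5, 0, 7.5],
    [2.0, 0.1, -16.5, 0, 3],
    [2.0, 0.1, -16.5, 0, 3],
    [2.0, 0.1, -16.5, 0, 3],
    [2.0, 0.1, -16.5, 0, 3],
    [2.0, 0.1, -16.5, 0, 3],
    [2.0, 0.1, -16.5, 0, 3],
    [2.0, 0.1, -16.5, 0, 3]
  ]
}}

```text
clock: 9.65
position: [0.4334, 0.0606, 0.0856]
ee_rot: [3.111, 0.43, 0.001]
force: [-1.5, -1.7, 6.6]
width: 0.452
```

>>> {"name": "carry_out", "arguments": {
  "plan": [
    [0, 0, 3, 0, 3],
    [0, 0, 7, 0, 3],
    [1, -4, 9, 0, 3],
    [2, -9, 9, 0, 3],
    [4, -14, 9, 0, 3],
    [7, -18, 9, 0, 3],
    [10, -22, 9, 0, 3],
    [12, -26, 9, 0, 3],
    [14.2, -30.9, 9, 0, 3],
    [14.2, -30.9, 7, 0, 3],
    [14.2, -30.9, 5, 0, 3],
    [14.2, -30.9, 4, 0, 3],
    [14.2, -30.9, 3.7, 0, 3],
    [14.2, -30.9, 3.7, 0, 3],
    [14.2, -30.9, 3.7, 0, 3]
  ]
}}

```text
clock: 11.15
position: [0.5759, -0.2482, 0.1235]
ee_rot: [3.111, 0.43, 0.003]
force: [-0.5, 0.6, -0.2]
width: 0.451
```

```bash
python3 chk.py w4; python3 - <<'E'
from h import *
z=np.load("w.npz");im,d,K,T=[z[k] for k in("im","d","K","T")];P=cloud(d,K,T)
H,S,V=cv2.split(cv2.cvtColor(im,cv2.COLOR_RGB2HSV))
m=(H>6)&(H<24)&(S>170)&(V>90)&(P[...,2]>.07)&(P[...,2]<.085)
m[:,:225]=0;m[:,335:]=0;m[330:]=0
ys,xs=np.nonzero(m);w=plane(np.c_[xs,ys],np.median(P[m][:,2]),K,T)[:,:2]*1000
print(cv2.minEnclosingCircle(w.astype(np.float32)))
E
```

```text
11.15 [ 0.5759 -0.2482  0.1235] [-0.5  0.6 -0.2] 0.45068304578040747 0.0035532407074209144
[279.7 254.7] [ 237  236   87   35 2064] z 0.0794 ((585.297119140625, -245.46884155273438), (18.297388076782227, 41.18408203125), 15.585152626037598)
[279.4 306.3] [248 301  65  14 652] z 0.0793 ((559.7701416015625, -252.61407470703125), (7.546660423278809, 32.7078857421875), 15.978106498718262)
((575.1607055664062, -248.2687225341797), 20.555124282836914)
```

>>> {"name": "carry_out", "arguments": {
  "plan": [
    [-0.1, 0, -0.5, 0, 3],
    [-0.1, 0, -0.9, 0, 3],
    [-0.1, 0, -1.3, 0, 3],
    [-0.1, 0, -1.7, 0, 3],
    [-0.1, 0, -2.0, 0, 3],
    [-0.1, 0, -2.25, 0, 3],
    [-0.1, 0, -2.25, 0, 3]
  ]
}}

```text
clock: 11.9
position: [0.5747, -0.2482, 0.1007]
ee_rot: [3.111, 0.43, 0.002]
force: [-0.2, 0.3, -1.4]
width: 0.448
```

>>> {"name": "carry_out", "arguments": {
  "plan": [
    [0, 0, 0, 0, 5.8],
    [0, 0, 0, 0, 5.8],
    [0, 0, 0, 0, 5.8],
    [0, 0, 0, 0, 5.8],
    [0, 0, 3, 0, 5.8],
    [0, 0, 7, 0, 5.8],
    [0, 0, 11, 0, 5.8],
    [0, 2, 15, 0, 5.8],
    [-1, 7, 18, 0, 5.8],
    [-1, 12, 20, 0, 5.8],
    [-2, 17, 20, 0, 0],
    [-2, 22, 20, 0, 0],
    [-3, 27, 20, 0, 0],
    [-3.5, 32.5, 20, 0, 0],
    [-3.5, 32.5, 20, 0, 0],
    [-3.5, 32.5, 20, 0, 0],
    [-3.5, 32.5, 20, 0, 0],
    [-3.5, 32.5, 20, 0, 0]
  ]
}}

```text
clock: 13.7
position: [0.54, 0.0751, 0.3007]
ee_rot: [3.111, 0.427, 0.002]
force: [-0.5, 1.0, -0.3]
width: 0.016
```

```bash
python3 - <<'E'
from h import *
s=arm.observe();print(s["clock"],s["position"].round(4),s["width"],abs(s["dq"]).max())
im,d,K,T=grab("wrist");save("w5",im);np.savez("w5.npz",im=im,d=d,K=K,T=T)
im,d,K,T=grab("top");P=cloud(d,K,T);print((P[150:210,300:345,2]).max())
m=(P[...,2]>.035)&(P[...,2]<.075);m[:190]=0;m[245:]=0;m[:,:335]=0;m[:,405:]=0
for mk,c,st in comps(m,20):print(c,st,np.percentile(P[mk][:,2],[10,50,90]).round(4),plane(c,.056,K,T))
E
```

```text
13.7 [0.54   0.0751 0.3007] 0.016377811198775783 0.007284181654846601
1.3614610382854542
[386.15822785 212.68987342] [379 206  15  14 158] [0.0465 0.0554 0.0594] [[ 0.58769945 -0.3330316   0.056     ]]
[357.98064516 217.18709677] [351 211  15  14 155] [0.0482 0.0555 0.0592] [[ 0.57438553 -0.24500741  0.056     ]]
```

View pics/w5.png

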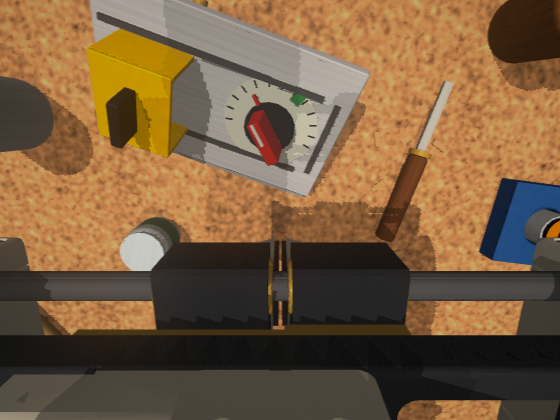

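Wrist view: the pointer is at (256,100), the green mark at (298,99), the knob centre near (266,128) and the lock tab at (121,118). Both pods stand at the seated height of 0.056 in the top view. Now the knob geometry in the panel frame.

```bash
cat > knob.py <<'E'
from h import *
def ray(uv,K,T,n,c,off):
    uv=np.atleast_2d(uv).astype(float)
    r=np.c_[(uv-K[:2,2])/[K[0,0],K[1,1]],np.ones(len(uv))]@T[:3,:3].T
    o=T[:3,3]; return o+r*((c+off-o@n)/(r@n))[:,None]
def panel(im,d,K,T,box):
    P=cloud(d,K,T);H,S,V=cv2.split(cv2.cvtColor(im,cv2.COLOR_RGB2HSV))
    x0,y0,x1,y1=box;b=np.zeros(d.shape,bool);b[y0:y1,x0:x1]=1
    q=P[b&(S<60)&(V>70)&(P[...,2]>.035)&(P[...,2]<.13)]
    A=np.c_[q[:,:2],np.ones(len(q))];w=np.ones(len(q))
    for i in range(30):
        a=np.linalg.lstsq(A*w[:,None],q[:,2]*w,rcond=None)[0];w=1/(1+(abs(A@a-q[:,2])/.001)**2)
    n=np.array([-a[0],-a[1],1]);k=np.linalg.norm(n);n/=k;c=a[2]/k
    return n,c,(abs(A@a-q[:,2])<.002).mean()
def axes(n):
    h=-n[:2]/np.linalg.norm(n[:2]);y=np.array([-h[1],h[0],0]);u=np.cross(y,n);return u,y
E
python3 - <<'E'
from knob import *
z=np.load("w5.npz");im,d,K,T=[z[k] for k in("im","d","K","T")]
n,c,f=panel(im,d,K,T,(95,5,365,190));u,y=axes(n);print("n",n.round(3),"tilt",np.arccos(n[2]),"yaw",np.arctan2(-n[1],-n[0]),f)
H,S,V=cv2.split(cv2.cvtColor(im,cv2.COLOR_RGB2HSV))
b=np.zeros(d.shape,bool);b[70:180,215:330]=1
def pc(uv,off):
    q=ray(uv,K,T,n,c,off);return np.c_[q@u,q@y]*1000
dark=b&(V<60)&(S<140)
red=b&((H<8)|(H>172))&(S>140)&(V>70)
grn=b&(H>45)&(H<85)&(S>80)&(V>40)
for nm,m,off in(("dark",dark,.012),("red",red,.038),("grn",grn,0)):
    for mk,cc,st in comps(m,12,3):print(nm,cc.round(1),st,pc(cc,off).round(1))
# knob disc incl red and dark
mk=comps(cv2.morphologyEx((dark|red).astype(np.uint8),cv2.MORPH_OPEN,np.ones((7,7))),100)[0][0].astype(np.uint8)
ct=max(cv2.findContours(mk,0,cv2.CHAIN_APPROX_NONE)[0],key=len)[:,0]
print("skirt contour",cv2.minEnclosingCircle(pc(ct,.012).astype(np.float32)))
# dial: cream
dial=b&(S>15)&(S<90)&(V>110)
# height
save("crop5",cv2.resize(im[60:185,190:345],None,fx=4.8,fy=4.8,interpolation=cv2.INTER_CUBIC))
P=cloud(d,K,T)
off=P@n-c
yel=(H>18)&(H<34)&(S>150)&(V>60);yel[180:]=0;yel[:,215:]=0
print("hood off",np.percentile(off[yel],[5,50,95]).round(4))
top=yel&(abs(off-.051)<.003);q=P[top];print("hoodtop u",(np.percentile(q@u,[1,99])*1000).round(1),"y",(np.percentile(q@y,[1,99])*1000).round(1))
tab=(off>.06)&(off<.09);tab[180:]=0;tab[:,215:]=0;tab[:,:80]=0
for mk,cc,st in comps(tab,50,2):
    q=P[mk];print("tab",cc,st,"u",(np.percentile(q@u,[2,98])*1000).round(1),"y",(np.percentile(q@y,[2,98])*1000).round(1),"off",np.percentile(off[mk],[5,50,95]).round(4),q.mean(0).round(4))
k=(off>.03)&(off<.045)&b
for mk,cc,st in comps(k,50,2):
    q=P[mk];print("bar",st,np.c_[q@u,q@y].mean(0)*1000,"off",np.median(off[mk]),q.mean(0).round(4));
    print(cv2.minAreaRect((np.c_[q@u,q@y]*1000).astype(np.float32)))
print("c",c,"u",u.round(4),"y",y.round(4))
E
```

```text
n [-0.521  0.035  0.853] tilt 0.5490166734973408 yaw -0.06782312671980889 0.8782251924541071
dark [275.4 121.7] [245 102  49  46 954] [[557.4 138.2]]
dark [279.3 164.5] [277 163   5   4  13] [[512.2 120.7]]
red [264.9 137.2] [246 110  36  55 996] [[555.6 142.2]]
red [255.7 100. ] [252  95   8  11  42] [[585.7 157.9]]
grn [297.3  99. ] [290  94  16  12 112] [[579.5 126.1]]
skirt contour ((541.3179321289062, 138.3189697265625), 33.419036865234375)
hood off [0.0096 0.0505 0.0519]
hoodtop u [508.4 584.8] y [221.4 284.3]
tab [119.24003322 119.06644518] [ 105   92   28   56 1204] u [528.  565.9] y [247.9 257.3] off [0.0616 0.0756 0.0795] [0.5755 0.2124 0.1392]
bar [246 119  33  47 714] [549.14968255 143.16221896] off 0.03747069367382616 [0.5864 0.1037 0.1075]
((546.67529296875, 142.55706787109375), (43.81248474121094, 12.287447929382324), 40.33052444458008)
c -0.2465943574449454 u [ 0.8511 -0.0578  0.5218] y [0.0678 0.9977 0.    ]
```

View pics/crop5.png

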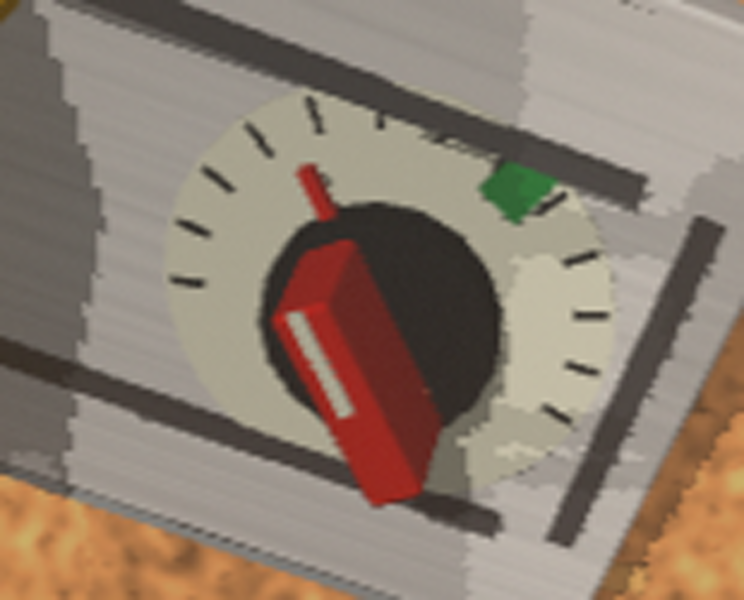

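```bash
python3 - <<'E'
from knob import *
from scipy.optimize import least_squares
z=np.load("w5.npz");im,d,K,T=[z[k] for k in("im","d","K","T")]
n,c,f=panel(im,d,K,T,(95,5,365,190));u,y=axes(n)
H,S,V=cv2.split(cv2.cvtColor(im,cv2.COLOR_RGB2HSV))
def pc(uv,off):
    q=ray(uv,K,T,n,c,off);return np.c_[q@u,q@y]*1000
b=np.zeros(d.shape,bool);b[98:165,235:300]=1
dark=b&(V<60)&(S<140);mk=comps(dark)[0][0].astype(np.uint8)
ct=max(cv2.findContours(mk,0,cv2.CHAIN_APPROX_NONE)[0],key=len)[:,0]
red=cv2.dilate((((H<10)|(H>170))&(S>120)).astype(np.uint8),np.ones((5,5)))
ct=ct[red[ct[:,1],ct[:,0]]==0]
for off in(.012,):
    w=pc(ct,off);r=least_squares(lambda p:np.hypot(*(w-p[:2]).T)-p[2],[547,143,24],loss="soft_l1",f_scale=.5);print("skirt",r.x,np.abs(r.fun).mean(),len(w))
cx,cy=r.x[:2]
rd=((H<8)|(H>172))&(S>140)&(V>70);rd[:80]=0;rd[109:]=0;rd[:,:240]=0;rd[:,270:]=0
ys,xs=np.nonzero(rd);w=pc(np.c_[xs,ys],.006)
rel=w-[cx,cy];rr=np.hypot(*rel.T);tip=rel[rr>=np.percentile(rr,85)].mean(0);print("pointer mean",rel.mean(0),"tip",tip,"rmax",rr.max(),"ang",-np.arctan2(rel[:,1],rel[:,0]).mean())
g=(H>40)&(H<90)&(S>60)&(V>30);g[:85]=0;g[110:]=0;g[:,:280]=0;g[:,320:]=0
ys,xs=np.nonzero(g);rel=pc(np.c_[xs,ys],.0015)-[cx,cy];rr=np.hypot(*rel.T);a=-np.arctan2(rel[:,1],rel[:,0])
print("green",rel.mean(0),"r",rr.min(),rr.max(),"ang",a.mean(),np.percentile(a,[2,98]), len(xs))
for lo,hi in((28,31),(31,33),(33,35),(35,37),(37,39),(39,41)):
    s=(rr>=lo)&(rr<hi);print(lo,s.sum(),a[s].mean() if s.any() else None,(a[s].min(),a[s].max()) if s.any() else None)
E
```

```text
skirt [550.30582949 142.24296776  23.22728481] 0.5460898428469247 79
pointer mean [17.32438203 18.81580506] tip [20.74460334 21.51322952] rmax 30.611012605410867 ang -0.8284445867367783
green [ 29.85135265 -15.97411167] r 28.405370103734214 40.58636872624645 ang 0.4902577863302521 [0.33697023 0.62947306] 124
28 26 0.49203164117911186 (np.float64(0.327963154580702), np.float64(0.6532013144689809))
31 24 0.4793678885493516 (np.float64(0.3318820051860855), np.float64(0.6320377154608903))
33 24 0.48147652179994366 (np.float64(0.338742077985987), np.float64(0.6227822277546342))
35 23 0.4771625618983121 (np.float64(0.3417612135226506), np.float64(0.6064190188930045))
37 19 0.503782613454148 (np.float64(0.39599602250037724), np.float64(0.5991532338953284))
39 8 0.5490335508276593 (np.float64(0.509120974640876), np.float64(0.5861385448783984))
```

Knob is at θ≈−0.71 and the mark at θ≈+0.475. I'll straddle the bar, swing it and squeeze to align.

>>> {"name": "carry_out", "arguments": {
  "plan": [
    [2, 1, 0, 0.14, 3.5],
    [4.7, 2.8, -3, 0.28, 3.5],
    [4.7, 2.8, -6, 0.44, 3.5],
    [4.7, 2.8, -8, 0.44, 3.5],
    [4.7, 2.8, -8, 0.44, 3.5],
    [4.7, 2.8, -8, 0.44, 3.5],
    [4.7, 2.8, -10, 0.44, 3.5],
    [4.7, 2.8, -12, 0.44, 3.5],
    [4.7, 2.8, -13.8, 0.44, 3.5],
    [4.7, 2.8, -13.8, 0.44, 3.5],
    [4.7, 2.8, -13.8, 0.44, 3.5]
  ],
  "squeeze": 6
}}

```text
clock: 14.9
position: [0.5878, 0.1031, 0.1642]
ee_rot: [2.943, 1.093, 0.005]
force: [0.5, 0.5, 0.8]
width: 0.383
```

```bash
python3 -c "
from h import *
s=arm.observe();print(s['clock'],s['position'].round(4),s['ee_rot'].round(3),s['joints'].round(2),s['force'].round(1))"
```

```text
14.9 [0.5878 0.1031 0.1642] [2.943 1.093 0.005] [-0.02  0.55 -0.35  1.77  0.24  0.87 -1.34] [0.5 0.5 0.8]
```

>>> {"name": "carry_out", "arguments": {
  "plan": [
    [0, 0, -0.1, 0, 2.2],
    [0, 0, -0.1, 0, 2.2],
    [0, 0, -0.1, -0.1, 2.2],
    [0, 0, -0.1, -0.2, 2.0],
    [0, 0, -0.1, -0.3, 2.0],
    [0, 0, -0.1, -0.4, 2.0],
    [0, 0, -0.1, -0.5, 2.0],
    [0, 0, -0.1, -0.6, 2.0],
    [0, 0, -0.1, -0.7, 2.0],
    [0, 0, -0.1, -0.8, 2.0],
    [0, 0, -0.1, -0.9, 2.0],
    [0, 0, -0.1, -1.0, 2.0],
    [0, 0, -0.1, -1.1, 2.0],
    [0, 0, -0.1, -1.2, 2.0],
    [0, 0, -0.1, -1.3, 2.0],
    [0, 0, -0.1, -1.33, 1.5],
    [0, 0, -0.1, -1.33, 1],
    [0, 0, -0.1, -1.33, 1],
    [0, 0, -0.1, -1.33, 1],
    [0, 0, -0.1, -1.33, 1]
  ]
}}

```text
clock: 16.9
position: [0.5877, 0.1032, 0.1634]
ee_rot: [2.99, -0.954, 0.002]
force: [-2.0, 0.2, 4.0]
width: 0.188
```

>>> {"name": "carry_out", "arguments": {
  "plan": [
    [0, 0, 0, 0, 3.5],
    [0, 0, 0, 0, 3.5],
    [0, 0, 0, 0, 3.5],
    [0, 0, 2, 0, 3.5],
    [0, 0, 5, 0, 3.5],
    [0, 0, 9, 0.1, 2],
    [-2, -1, 13.7, 0.2, 0],
    [-4.7, -2.8, 13.7, 0.35, 0],
    [-4.7, -2.8, 13.7, 0.5, 0],
    [-4.7, -2.8, 13.7, 0.6, 0],
    [-4.7, -2.8, 13.7, 0.75, 0],
    [-4.7, -2.8, 13.7, 0.9, 0],
    [-4.7, -2.8, 13.7, 0.9, 0],
    [-4.7, -2.8, 13.7, 0.9, 0]
  ]
}}

```text
clock: 18.3
position: [0.5408, 0.0751, 0.3003]
ee_rot: [3.109, 0.434, 0.004]
force: [0.2, -0.2, 0.3]
width: 0.0
```

```bash
python3 - <<'E'
from knob import *
s=arm.observe();print(s["clock"],s["position"].round(4),s["ee_rot"].round(3))
im,d,K,T=grab("wrist");np.savez("w6.npz",im=im,d=d,K=K,T=T)
save("crop6",cv2.resize(im[50:190,170:345],None,fx=4.2,fy=4.2,interpolation=cv2.INTER_CUBIC))
n,c,f=panel(im,d,K,T,(95,5,365,190));u,y=axes(n);P=cloud(d,K,T);off=P@n-c
b=np.zeros(d.shape,bool);b[70:180,215:330]=1
for mk,cc,st in comps((off>.034)&(off<.045)&b,50,1):
    q=P[mk];r=cv2.minAreaRect((np.c_[q@u,q@y]*1000).astype(np.float32));print("bar",r)
H,S,V=cv2.split(cv2.cvtColor(im,cv2.COLOR_RGB2HSV))
for nm,m,o in(("grn",b&(H>40)&(H<90)&(S>60)&(V>30),.0015),("red",b&((H<8)|(H>172))&(S>140)&(V>70),.006)):
    for mk,cc,st in comps(m,5,4):
        q=ray(cc,K,T,n,c,o)[0];print(nm,cc,st,q@u*1000,q@y*1000)
E
```

```text
18.3 [0.5408 0.0751 0.3003] [3.109 0.434 0.004]
bar ((546.2352294921875, 142.3906707763672), (12.124092102050781, 44.3327751159668), 75.52342224121094)
grn [297.68032787 100.17213115] [290  95  17  13 122] 580.3930370680794 125.86217469165966
red [265.54409769 137.95386703] [247 113  38  51 737] 533.9302607283174 142.49097596402189
red [285.  105.6] [281 101   9  10  40] 573.5726255629064 134.91288514140922
```

View pics/crop6.png

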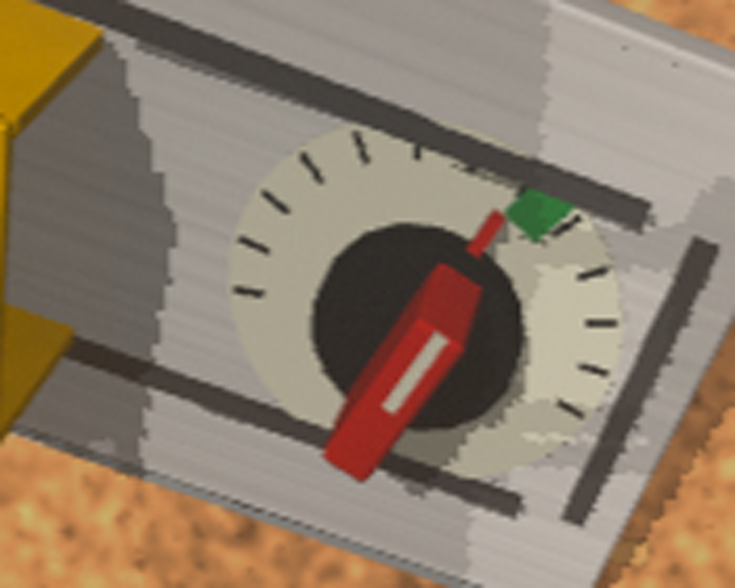

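The pointer at (490,232 in the crop) has come most of the way but stops short of the green patch at (538,213), at θ≈0.26 against 0.47. The 6 N squeeze was too weak, so I'll repeat the last bit with a firmer grip.

>>> {"name": "carry_out", "arguments": {
  "plan": [
    [2, 1, 0, -0.14, 3.5],
    [4.7, 2.8, -3, -0.28, 3.5],
    [4.7, 2.8, -6, -0.42, 3.5],
    [4.7, 2.8, -8, -0.56, 3.5],
    [4.7, 2.8, -8, -0.65, 3.5],
    [4.7, 2.8, -8, -0.65, 3.5],
    [4.7, 2.8, -10, -0.65, 3.5],
    [4.7, 2.8, -12, -0.65, 3.5],
    [4.7, 2.8, -13.8, -0.65, 3.5],
    [4.7, 2.8, -13.8, -0.65, 3.5],
    [4.7, 2.8, -13.8, -0.75, 2],
    [4.7, 2.8, -13.8, -0.88, 2],
    [4.7, 2.8, -13.8, -0.88, 1],
    [4.7, 2.8, -13.8, -0.88, 1],
    [4.7, 2.8, -13.8, -0.88, 1],
    [4.7, 2.8, -13.8, -0.88, 1],
    [4.7, 2.8, -13.8, -0.88, 1],
    [4.7, 2.8, -13.8, -0.88, 1]
  ],
  "squeeze": 25
}}

```text
clock: 20.15
position: [0.5877, 0.1032, 0.1634]
ee_rot: [3.0, -0.924, 0.002]
force: [-4.8, -0.6, 6.4]
width: 0.151
```

>>> {"name": "carry_out", "arguments": {
  "plan": [
    [0, 0, 0, 0, 3.5],
    [0, 0, 0, 0, 3.5],
    [0, 0, 0, 0, 3.5],
    [0, 0, 2, 0, 3.5],
    [0, 0, 5, 0, 3.5],
    [0, 0, 9, 0.1, 2],
    [-2, -1, 13.7, 0.2, 0],
    [-4.7, -2.8, 13.7, 0.35, 0],
    [-4.7, -2.8, 13.7, 0.5, 0],
    [-4.7, -2.8, 13.7, 0.6, 0],
    [-4.7, -2.8, 13.7, 0.75, 0],
    [-4.7, -2.8, 13.7, 0.88, 0],
    [-4.7, -2.8, 13.7, 0.88, 0],
    [-4.7, -2.8, 13.7, 0.88, 0]
  ]
}}

```text
clock: 21.55
position: [0.5408, 0.0751, 0.3004]
ee_rot: [3.11, 0.436, 0.004]
force: [0.7, -0.2, -0.2]
width: 0.004
```

```bash
cat > kchk.py <<'E'
from knob import *
import sys
s=arm.observe();print(s["clock"],s["position"].round(4),s["ee_rot"].round(3))
im,d,K,T=grab("wrist")
save(sys.argv[1],cv2.resize(im[50:190,170:345],None,fx=4.2,fy=4.2,interpolation=cv2.INTER_CUBIC))
n,c,f=panel(im,d,K,T,(95,5,365,190));u,y=axes(n);P=cloud(d,K,T);off=P@n-c
b=np.zeros(d.shape,bool);b[70:180,215:330]=1
for mk,cc,st in comps((off>.034)&(off<.045)&b,50,1):
    q=P[mk];r=cv2.minAreaRect((np.c_[q@u,q@y]*1000).astype(np.float32));print("bar",r)
H,S,V=cv2.split(cv2.cvtColor(im,cv2.COLOR_RGB2HSV))
for nm,m,o in(("grn",b&(H>40)&(H<90)&(S>60)&(V>30),.0015),("red",b&((H<8)|(H>172))&(S>140)&(V>70),.006)):
    for mk,cc,st in comps(m,5,4):
        q=ray(cc,K,T,n,c,o)[0];print(nm,cc,st,q@u*1000,q@y*1000)
E
python3 kchk.py crop7
```

```text
21.55 [0.5408 0.0751 0.3004] [3.11  0.436 0.004]
bar ((546.6211547851562, 142.17684936523438), (12.286941528320312, 44.683311462402344), 66.35474395751953)
grn [297.72580645 100.24193548] [290  95  17  13 124] 580.3478383632034 125.85317146792197
red [265.69202454 138.01840491] [245 114  42  49 815] 533.8845496326514 142.3747521986968
red [288.89361702 108.55319149] [284 104  10  10  47] 572.2094283568944 130.8050682964227
```

View pics/crop7.png

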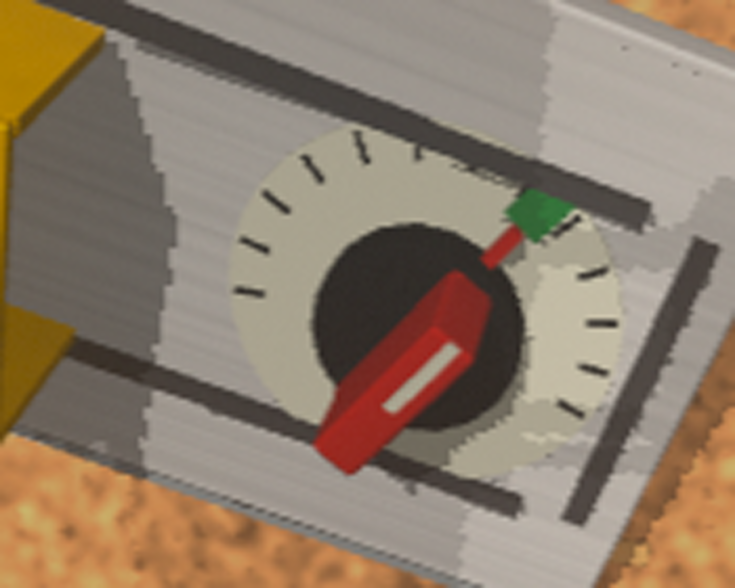

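The pointer tip at (520,230 in the crop) now meets the green patch. Bar and pointer are at θ≈0.415 and the mark at ≈0.44–0.48, so the error is at most about 2.4 mm. That's inside tolerance, so I'll grip the lock tab next.

>>> {"name": "carry_out", "arguments": {
  "plan": [
    [1, 4, 0, -0.12, 4.5],
    [2, 9, -1, -0.24, 4.5],
    [3.4, 13.9, -3, -0.35, 4.5],
    [3.4, 13.9, -5, -0.35, 4.5],
    [3.4, 13.9, -5, -0.35, 4.5],
    [3.4, 13.9, -5, -0.35, 4.5],
    [3.4, 13.9, -7, -0.35, 4.5],
    [3.4, 13.9, -9, -0.35, 4.5],
    [3.4, 13.9, -10.8, -0.35, 4.5],
    [3.4, 13.9, -10.8, -0.35, 4.5],
    [3.4, 13.9, -10.8, -0.35, 2.5],
    [3.4, 13.9, -10.8, -0.35, 0.5],
    [3.4, 13.9, -10.8, -0.35, 0.5],
    [3.4, 13.9, -10.8, -0.35, 0.5],
    [3.4, 13.9, -10.8, -0.35, 0.5],
    [3.4, 13.9, -10.8, -0.35, 0.5]
  ],
  "squeeze": 15
}}

```text
clock: 23.2
position: [0.5749, 0.2143, 0.1929]
ee_rot: [3.138, -0.112, 0.004]
force: [-0.7, 0.1, 4.3]
width: 0.11
```

>>> {"name": "carry_out", "arguments": {
  "plan": [
    [-0.15, -2, 0, 0, 0.5],
    [-0.27, -4, 0, 0, 0.5],
    [-0.41, -6, 0, 0, 0.5],
    [-0.54, -8, 0, 0, 0.5],
    [-0.65, -9.5, 0, 0, 0.5],
    [-0.71, -10.4, 0, 0, 0.5],
    [-0.73, -10.7, 0, 0, 0.5],
    [-0.73, -10.7, 0, 0, 0.5]
  ]
}}

```text
clock: 24.0
position: [0.5679, 0.1067, 0.1929]
ee_rot: [3.137, -0.112, 0.005]
force: [2.7, -1.7, -1.3]
width: 0.105
```

>>> {"name": "carry_out", "arguments": {
  "plan": [
    [-0.01, -0.1, 0, 0, 0.5],
    [-0.02, -0.2, 0, 0, 0.5],
    [-0.02, -0.3, 0, 0, 0.5],
    [-0.03, -0.4, 0, 0, 0.5],
    [-0.03, -0.5, 0, 0, 0.5],
    [-0.03, -0.5, 0, 0, 0.5]
  ]
}}

```text
clock: 24.6
position: [0.5677, 0.1041, 0.1929]
ee_rot: [-3.139, 0.109, -0.006]
force: [3.6, 7.5, -4.5]
width: 0.105
```

Force rose to 7.5 N after 110 mm of travel, which matches the computed distance to the stop. I'll release, lift away and check everything.

>>> {"name": "carry_out", "arguments": {
  "plan": [
    [0, 0, 0, 0, 4],
    [0, 0, 0, 0, 4],
    [0, 0, 0, 0, 4],
    [0, 0, 0, 0, 4],
    [0, 0, 2, 0, 4],
    [0, 0, 5, 0, 4],
    [0, 0, 9, 0, 4],
    [-3, -3, 11, 0, 2],
    [-8, -5, 11, 0, 2],
    [-12, -5, 11, 0, 2],
    [-12, -5, 11, 0, 2],
    [-12, -5, 11, 0, 2]
  ]
}}

```text
clock: 25.8
position: [0.4471, 0.0538, 0.3035]
ee_rot: [-3.139, 0.11, -0.008]
force: [0.2, 1.2, -0.4]
width: 0.217
```

```bash
python3 - <<'E'
from knob import *
s=arm.observe();print(s["clock"],s["position"].round(4),s["force"].round(1))
im,d,K,T=grab("wrist");save("w8",im);P=cloud(d,K,T)
z=np.load("w5.npz");n,c,f=panel(z["im"],z["d"],z["K"],z["T"],(95,5,365,190));u,y=axes(n)
H,S,V=cv2.split(cv2.cvtColor(im,cv2.COLOR_RGB2HSV));off=P@n-c
t=(H>18)&(H<34)&(S>150)&(abs(off-.051)<.003)&(P[...,0]>.5);q=P[t];print("hood y",np.percentile(q@y,[1,99])*1000,"knob y 142.3")
mk=comps((off>.06)&(off<.09)&(P[...,2]<.2)&(P[...,0]>.5)&(V<90),50,1)
for m,cc,st in mk:print("tab y",np.percentile(P[m]@y,[2,98])*1000)
im,d,K,T=grab("scene");save("scene8",cv2.resize(im[130:330,170:450],None,fx=2.8,fy=2.8,interpolation=cv2.INTER_CUBIC))
E
```

```text
25.8 [0.4471 0.0538 0.3035] [ 0.2  1.2 -0.4]
hood y [110.91552138 173.25060503] knob y 142.3
tab y [137.33759847 146.3169872 ]
```

View pics/scene8.png

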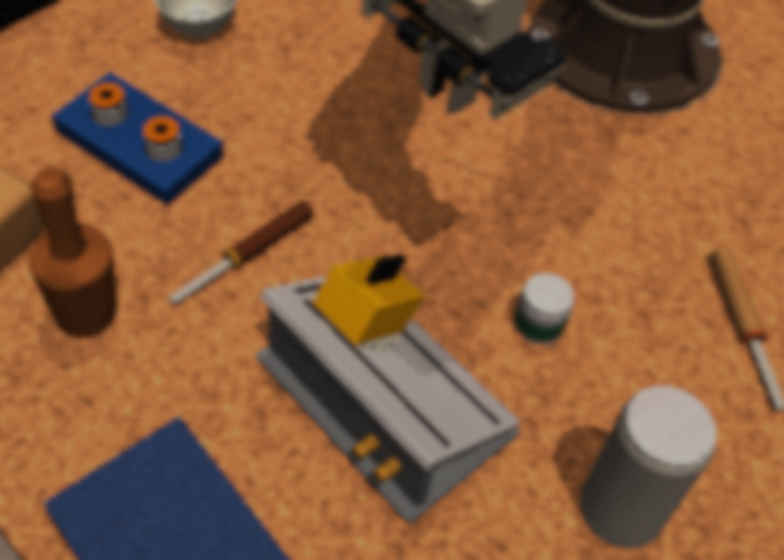

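The scene view shows both pods seated (107,103 and 161,138), the hood over the knob (367,300) and all bystanders in place. The hood centre is at y=142.1 against the knob's 142.3.

```bash
python3 -c "
from cell import arm
print(arm.sign_off())"
```

```text
the job is handed in; nothing more can be done
None
```

I finished the sequence and handed the job in at about 26 s of the 72 s allowed; the hand-in gives no verdict.

- **Pods:** Both were loaded one at a time and stand in the two pockets. The top camera puts their tops at about 55.5 mm, against 56 mm when seated. It puts their centres 3–4 mm off the pocket centres in y, about the same for both. The closer wrist-camera fits before lowering put the held pods within 1 mm of the pockets, and both went in with almost no force, so I took the top-view offset as calibration error.
- **Knob:** The first turn stopped short, at about 0.26 rad, because the grip was too light. A second turn with a firmer grip left the pointer at about 0.415 rad. I put the mark at 0.44–0.48 rad. The spread comes from two fits of the knob centre that differed by about 3 mm. That leaves the pointer tip an estimated 1–2.5 mm from the middle of the mark, against 5 mm allowed. The hood now covers the pointer, so I could not check it again after sliding the lock.
- **Lock:** It started about 15 mm forward of fully back, not at zero. I slid it 110 mm until it met the stop (7.5 N). Its hood is then centred on the knob to within 0.5 mm.
- **Bystanders:** In the last picture the tin, mug, tub, mallet and gouge look undisturbed. I did not measure them again. The arm was clear of everything at hand-in.

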